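# Weigh a topping canister on the counter beam scale

## Task

Weigh the round lidded canister: set it down gently, upright, in the pan of the beam scale and let go; its weight takes the pan down. Then slide the counterpoise along the beam, nudging its upright knob with light pushes (never squeeze or clamp it, never lean on the scale), until the free beam comes to rest level, and leave it so, hands off. Leave the tub and the bottle where they stand.

Things in the scene. Friction and masses are not known exactly. Their poses are not given: they have to be found in the camera images.
- canister_mid (a point): Centre, 52 mm above the underside, of the loose upright canister to be weighed: white plastic, two grey bands, flat grey lid; 104 mm high; body 60 mm in diameter up to 90 mm, lid 63 mm. z axis up. Weight unknown, 0.3 to 0.5 kg. Stands on either side of the scale; the square tub and the bottle with a pointed nozzle are others.
- scale: The fixed beam scale. Origin on the counter right under the pivot, which is 100 mm up; y axis along the beam towards the pan, z up (yaw varies). Base plate 110 mm wide (x), y = -225 to 175 mm, 18 mm high; two cheeks at the pivot, 115 mm high, 70 mm over all. The pan is at y = 110 mm, the counterpoise slides at y = -35 to -165 mm.
- beam (a joint): Beam tilt, rad: 0 level, positive pan side down; stops at -0.1 and 0.1. With the pan empty it lies counterpoise side down. Untouched it settles in 1.5 s. Near balance it falls about 0.007 rad per mm the counterpoise moves outwards; farther off it lies on a stop. Level: within 0.025. A push on the knob tilts the beam while it lasts, so judge the tilt only after backing off.
- poise (a joint): Place of the counterpoise on the beam, m: 0 at the inner end (its middle 35 mm from the pivot), growing away from the pan to 0.13 at the outer end. Balance lies between 0.045 and 0.12. It slides with about 4 N of friction and stays where left; more than 15 N from the fingers is too much for it.
- knob (a point): A point on the counterpoise's upright round knob, 45 mm above the beam's middle line. Knob 16 mm in diameter, its top 23 mm above this point; the flat top of the counterpoise's block (42 mm across the beam, 36 mm along it) is 25 mm below this point. The knob tilts, rises and sinks with the beam, up to 17 mm at the outer end.
- pan_floor (a point): Centre of the flat inner floor of the round steel pan, 108 mm inside, 120 mm over all, rim 6 mm above the floor. A guide keeps it level as it rises and sinks with the beam: 128 mm above the counter at level, up to 139 empty, 117 with the pan on its stop. Empty it yields to 0.5 to 3 N, down to the stop. Where in the pan the load stands does not alter the balance.
- beam_tip (a point): Black pointer at the counterpoise end of the beam, 206 mm from the pivot.
- index (a point): Middle of the top of the fixed dark post beside the pointer, 214 mm from the pivot and 100 mm above the counter: when the pointer stands at this height the beam is level.
- squeeze: Bystander: white bottle, 56 mm in diameter, 165 mm high with a pointed nozzle; origin under its middle.
- tub: Bystander: square lidded tub, 78 mm wide, 82 mm high; origin under its middle.
There are look-alikes about, which are no part of the job. Leave any orange or turquoise look-alike of the part that bears canister_mid alone.

How it is judged (in metres and radians):
On the way, in this order (a step that is already met when the one before it is completed fails the run):
1. the canister stands in the pan, let go, and the pan has gone down under it (horizontal distance between canister_mid and pan_floor below 0.027 m and z of canister_mid in the frame of pan_floor between 0.046 and 0.058 m and angle between canister_mid's own z axis and vertical below 0.15 rad and contact force between the fingers and canister below 0.1 N and value of joint beam above 0.07 rad), for 0.2 s.
2. the free beam rests level with the canister in the pan (horizontal distance between canister_mid and pan_floor below 0.027 m and z of canister_mid in the frame of pan_floor between 0.046 and 0.058 m and angle between canister_mid's own z axis and vertical below 0.15 rad and value of joint beam between -0.025 and 0.025 rad and contact force between the fingers and anything else below 0.05 N), for 0.5 s.
At the end, for the whole second after the job is handed in: The canister stands upright in the pan (its middle within 27 mm of the pan's), released and at rest, and the untouched beam is level within 0.025 rad (horizontal distance between canister_mid and pan_floor below 0.027 m and z of canister_mid in the frame of pan_floor between 0.046 and 0.058 m and angle between canister_mid's own z axis and vertical below 0.15 rad and value of joint beam between -0.025 and 0.025 rad and contact force between the fingers and canister below 0.1 N and linear speed of canister below 0.01 m/s).
It fails at once if the counterpoise, beam or pan is squeezed, shoved or leant on with more than 15 N by the fingers (contact force between the fingers and beam above 15 N).
It fails at once if the canister is dropped or pressed on the scale with more than 25 N (contact force between canister and beam above 25 N).
It fails at once if the canister is tipped by more than 0.6 rad (angle between canister_mid's own z axis and vertical above 0.6 rad).
It fails at once if the tub or the bottle is moved by more than 20 mm (distance of any of squeeze, tub from where it was at the start of the episode above 0.02 m).
It also fails if it takes over 67 s, if anything falls off the work surface, if the arm or the gripper's body presses on something with over 40 N, if the wrist force passes 120 N, or if a joint passes its speed limit or range.

## Robot

A 7-joint arm with a two-finger parallel gripper is mounted at the origin on the work surface. World frame = base frame: x ahead of the robot, y to its left, z up, the work surface at z = 0. Lengths are in m, angles in degrees, forces in N, time in s.
With the tool pointing down it reaches from about 0.4 to 0.85 m from the base axis. Payload 10.4 kg.
Tool frame: the origin (TCP) lies midway between the tips of the shut fingers; the grasp point (between the pads) lies 19 mm behind it; z points along the fingers, x is the direction in which the jaws open and shut, and the axes are right-handed (so a half turn about z gives the same grasp; the last joint's range is limited). The gripper opens to 85 mm and grips with 20 to 120 N. Pads are 22 mm wide; open, the fingers measure 114 mm over their backs; the gripper's body (76 mm by 85 mm) begins 54 mm behind the grasp point. The pads swing forward as they close: fully open they stand 13 mm farther back than shut.
Start: joints at [-66.555, 19.034, -3.707, 83.658, 1.238, 77.344, -5.071], TCP at [0.262, 0.568, 0.231] pointing down, gripper open.
Joint ranges: [-148.97, 148.97], [-28.65, 121.19], [-84.17, 76.75], [9.2, 138.47], [-72.65, 252.65], [3.7, 117.97], [-149.18, 149.18]. Speed limits (degrees/s): [127.2, 127.2, 159.86, 159.86, 180, 180, 180].

## Interface

Orientations are given as [roll, pitch, yaw] about the fixed x, y, z axes, in that order (R = Rz(yaw) Ry(pitch) Rx(roll)).
In Python, from workcell import manip, get_image, calibration gives the robot as it stands.
- The arm moves only by the shell command python3 -m creep 'ROWS' [FORCE]. ROWS is JSON, a list of rows, each an object of numbers: "gripper": the finger opening in mm, from 0 to 85.4; "x", "y", "z": the shift along the world's x, y, z in mm; "wx", "wy", "wz": the turn, a rotation vector about the world's x, y, z in rad. A call has 1 to 20 rows; each row is the pose to reach, as a shift and turn from the pose commanded when the call began; what a row does not reach only later rows make up. A row lasts 1/10 s, in which the tool goes at most 50 mm and 8.59 degrees, less where a joint would pass 70% of its speed; a pose out of reach is approached as far as the arm can. A call with a gripper value outside its range is refused whole. The fingers move at their own pace and stop on an object; FORCE is the grip in N (left out, the last holds). Time passes only in rows, so rows that repeat a pose let the fingers close. It gives the time, the measured TCP pose, the force and the opening at its end, in the units of the state.
- manip.observe(): the state, without advancing time (a new reading comes with each control period).
- get_image(name): name is "scene" or "top"; returns the picture (384x512x3 uint8, red, green, blue); there is no depth.
- calibration(name): a dict with "fx", "fy", "cx", "cy" (pixels), "eye" and "orientation" of the camera in the world. Camera axes: x right, y down, z forward; pixel columns grow to the right and rows downward; lengths in m; the calibration is good to about 2 mm. A picture is of the moment at which its call begins. calibration takes no time and is no camera call.
- manip.close_job(): hands the job in, once; it reports no verdict.
The state is a dict: "clock": time; "joints": joint angles; "dq": joint speeds; "tau": joint torques, N m; "ee_pos": TCP position; "tool_rot": TCP orientation; "force": force on the tool from outside, world axes, zero at the start; "moment": the same for the moment, N m; "finger_gap": finger opening in m.
Only numpy, scipy, OpenCV 4.12 (cv2) and the standard library are available. Lean on these libraries where they do the work, as an engineer would, in place of code of your own. Each camera call takes 0.05 s, during which the arm holds its last target. There are 200 camera calls.

## Working session

There is one attempt and no reset: what is moved stays moved. The work goes in short steps, Python scripts to look and compute and a shell command to move; the robot and the scene stay as the last step left them, time stands still between calls to the robot, and variables do not carry over. Pictures are saved under pics/ and viewed, about 8 in all and at most 12, crops included, and the job is handed in when it is done.

```bash
mkdir -p pics
cat > h.py <<'E'
import numpy as np, cv2
from workcell import manip, get_image, calibration
from scipy.spatial.transform import Rotation as Rn
def cam(n):
    c=calibration(n); o=np.array(c["orientation"],float)
    R=o if o.shape==(3,3) else Rn.from_euler('xyz',o,degrees=True).as_matrix()
    return c,R,np.array(c["eye"],float)
def ray(n,u,v):
    c,R,e=cam(n); return e,R@np.array([(u-c["cx"])/c["fx"],(v-c["cy"])/c["fy"],1.])
def onz(n,u,v,z):
    e,d=ray(n,u,v); return e+d*(z-e[2])/d[2]
def tri(a,b):
    e1,d1=ray(*a);e2,d2=ray(*b)
    s=np.linalg.lstsq(np.c_[d1,-d2],e2-e1,rcond=None)[0]
    p,q=e1+d1*s[0],e2+d2*s[1]; return (p+q)/2,np.linalg.norm(p-q)
def proj(n,p):
    c,R,e=cam(n);q=R.T@(np.array(p)-e);return np.array([c["fx"]*q[0]/q[2]+c["cx"],c["fy"]*q[1]/q[2]+c["cy"]])
def save(n,f):
    im=get_image(n);cv2.imwrite(f"pics/{f}.png",cv2.cvtColor(im,cv2.COLOR_RGB2BGR));return im
E
python3 - <<'E'
from h import *
for n in("scene","top"):
    im=save(n,n+"0"); print(calibration(n))
print(manip.observe())
E
```

```text
{'fx': 391.1555973790648, 'fy': 391.1555973790648, 'cx': 257.969658809239, 'cy': 190.3443200812498, 'eye': array([1.09619559, 0.58003131, 0.81945197]), 'orientation': array([-129.82493414,   -1.03199781,  133.98431176])}
{'fx': 493.0968839639504, 'fy': 493.0968839639504, 'cx': 249.36843445128378, 'cy': 188.95903343096532, 'eye': array([ 0.2974903 , -0.00602013,  1.61477559]), 'orientation': array([-172.25051697,   -0.41407779,  -88.40273996])}
{'clock': 0.1, 'joints': array([-66.55432168,  19.06618788,  -3.70672276,  83.69998861,
         1.23680959,  77.34354594,  -5.07167315]), 'dq': array([-0.09543005, -0.08117066, -0.00444305, -0.12884237, -0.14832002,
        0.02418581, -0.07112588]), 'tau': array([ 1.52654342e-03, -6.26740766e+01,  4.91607701e-02, -3.92437184e+01,
        1.63089484e-02,  6.75598771e-03, -2.57774559e-05]), 'ee_pos': array([0.26143291, 0.5673343 , 0.23062912]), 'tool_rot': array([1.79997476e+02, 6.98724508e-02, 6.52590511e+01]), 'force': array([-0.10096595, -0.93327238,  0.32545399]), 'moment': array([ 0.02144944, -0.02033556, -0.04222014]), 'finger_gap': 0.08544577177477221}
```

View pics/scene0.png

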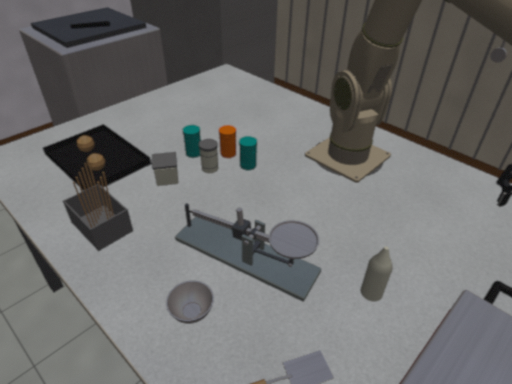

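View pics/top0.png

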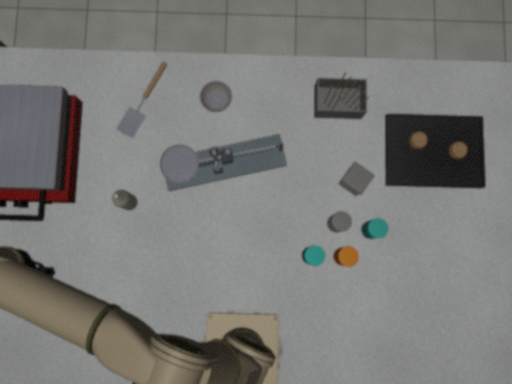

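Scene picture: canister at (209,155) with white body and grey lid, between the turquoise and orange look-alikes. The scale runs from its pan at (294,238) to its pointer at (187,208). Top picture: canister lid (340,221), pan (180,163), pointer (282,147), tub (357,178), bottle (124,200).

Run:
```python
from h import *
t=cv2.imread("pics/top0.png");s=cv2.imread("pics/scene0.png")
a=cv2.resize(t[125:200,150:300],(800,400),interpolation=cv2.INTER_CUBIC)
cv2.imwrite("pics/ctop.png",a)
b=cv2.resize(s[190:300,170:330],(800,550),interpolation=cv2.INTER_CUBIC)
cv2.imwrite("pics/cscene.png",b)
# lid: grey dark mask near (340,221); pan near (180,163)
hsv=cv2.cvtColor(t,cv2.COLOR_BGR2HSV)
for (x,y,r,thr) in((340,221,16,130),(180,163,24,150)):
    sub=t[y-r:y+r,x-r:x+r]; g=cv2.cvtColor(sub,cv2.COLOR_BGR2GRAY)
    print(g[r],g[:,r])
    m=(g<thr).astype(np.uint8)
    cs,_=cv2.findContours(m,cv2.RETR_EXTERNAL,cv2.CHAIN_APPROX_NONE);c=max(cs,key=cv2.contourArea)
    (u,v),R=cv2.minEnclosingCircle(c);u+=x-r;v+=y-r;print(u,v,R,cv2.contourArea(c))
print('can',onz("top",340,221,.104),'pan',onz("top",180,163,.142),'tip',onz("top",282,147,.08),'pan-tri',tri(("top",180,163),("scene",294,238)),'lid tri',tri(("top",340,221),("scene",208.5,146)))
print('bottle',onz("top",124,200,.1),'tub',onz("top",357,178,.08), onz("top",376,228,.1),onz("top",347,257,.1),onz("top",314,256,.1))
```

```text
[139 140 127  98  71  63  63  74  91  97 101  97  99  99  97  97  98  99
  99  97  96  94  95  96  95  95  97 112 131 140 142 141] [147 147 146 146 141 128 110  98  95  98  95  97  97  98  99 101  98 101
  95 102  98 100  97 100  98  94 106 126 143 146 147 143]
338.6599998474121 221.5 13.135000228881836 426.5
[137 137 136 124 107  98 105 108 110 109 107 108 108 110 107 110 110 106
 111 108 105 111 107 112 108 112 107 110 111 110 109 112 108 110 109 106
 110 109 108 111 106 100  92  79  72  72  70  69] [137 141 137 140 133 122 103 102 103 108 107 110 109 110 108 109 109 110
 107 108 110 110 107 109 108 109 110 110 107 111 109 111 113 108 108 112
 113 111 113 111 107 113 110 100  92  89  91  91]
179.5 162.5 33.2341194152832 2209.0
can [ 0.41213461 -0.29202313  0.104     ] pan [0.57149414 0.20145488 0.142     ] tip [ 0.64417    -0.11124938  0.08      ] pan-tri (array([0.57003932, 0.20392394, 0.14091274]), np.float64(0.005695276318511501)) lid tri (array([ 0.41216698, -0.29321232,  0.09355928]), np.float64(0.002150655169347819))
bottle [0.45833222 0.37446487 0.1       ] tub [ 0.55127599 -0.34985112  0.08      ] [ 0.39405656 -0.40358     0.1       ] [ 0.30325787 -0.31446995  0.1       ] [ 0.30347191 -0.21381258  0.1       ]
```

View pics/ctop.png

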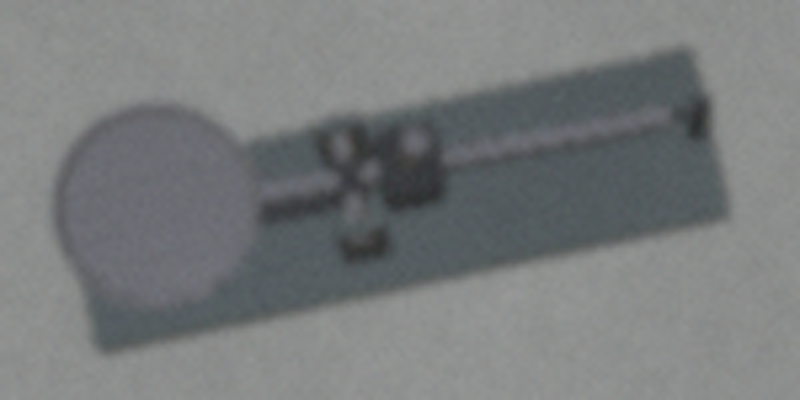

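View pics/cscene.png

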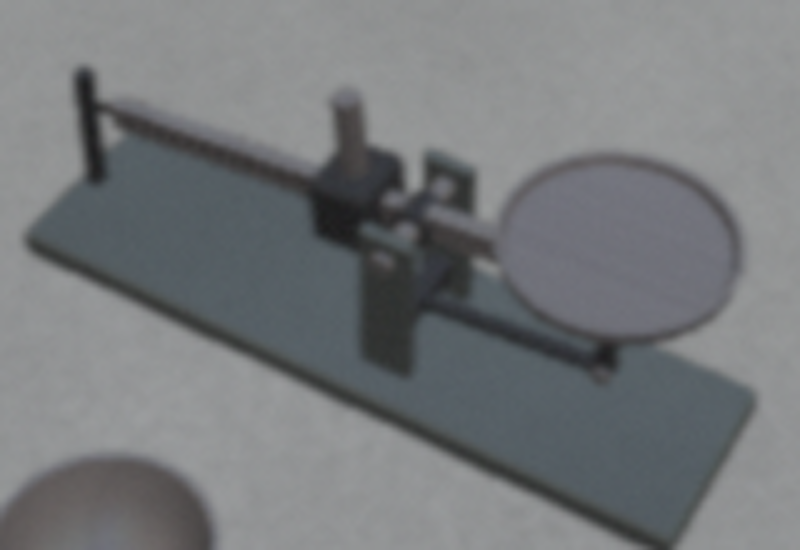

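Top crop: round pan centred (158,205), knob top (415,138), pointer and post (697,105), plate long edge from (100,350) to (728,215). Scene crop: knob top (346,95), post top (85,72). The counterpoise is at its inner end.

```bash
python3 - <<'E'
from h import *
T=lambda x,y:("top",150+x/5.333,125+y/5.333); S=lambda x,y:("scene",170+x/5,190+y/5)
a,b,c=[onz(*T(*p),.018) for p in((100,350),(728,215),(690,45))]
d=(a-b)/np.linalg.norm(a-b);print('yaw of +y',np.degrees(np.arctan2(d[1],d[0])),np.linalg.norm(a-b),np.linalg.norm(b-c),a,b,c)
pan=onz(*T(158,205),.145);panS=onz(*S(619,247),.145);print('pan',pan,panS)
k=tri(T(415,138),S(346,95));p=tri(T(697,105),S(85,72));print('knobtop',k,'post',p)
# plate mid end + 225 -> origin
print('origin from plate',(b+c)/2+.225*d,'from pan',pan-.11*d)
E
python3 -m creep '[{"x":190,"y":-200},{"x":190,"y":-200},{"x":190,"y":-200},{"x":190,"y":-200},{"x":190,"y":-200},{"x":190,"y":-200},{"x":190,"y":-570,"wz":-0.35},{"x":190,"y":-570,"wz":-0.35},{"x":190,"y":-570,"wz":-0.35},{"x":190,"y":-570,"wz":-0.35},{"x":190,"y":-570,"wz":-0.35},{"x":190,"y":-570,"wz":-0.35},{"x":190,"y":-570,"wz":-0.35},{"x":190,"y":-570,"wz":-0.35},{"x":150,"y":-860,"wz":-0.35},{"x":150,"y":-860,"wz":-0.35},{"x":150,"y":-860,"wz":-0.35},{"x":150,"y":-860,"wz":-0.35},{"x":150,"y":-860,"wz":-0.35},{"x":150,"y":-860,"wz":-0.35}]' 30
```

```text
yaw of +y 103.95569127821213 0.3944335465667848 0.10984223515191745 [0.50194231 0.25128324 0.018     ] [ 0.59706842 -0.13150763  0.018     ] [ 0.70389327 -0.1059387   0.018     ]
pan [0.56955098 0.2020966  0.145     ] [0.57532135 0.21102959 0.145     ]
knobtop (array([0.6075735 , 0.05806722, 0.16337784]), np.float64(0.003215059248324533)) post (array([ 0.64718563, -0.10576035,  0.09927504]), np.float64(0.0002055387301232033))
origin from plate [0.59621727 0.0996354  0.018     ] from pan [0.59607984 0.09534353 0.145     ]$[0]: bad value
```

Scale geometry is consistent: plate 394×110 mm, post at z≈0.099, and the two origin estimates agree within 5 mm. The move row was refused, so I'll give every key.

```bash
python3 -m creep '[{"gripper":85,"x":190,"y":-200,"z":0,"wx":0,"wy":0,"wz":0},{"gripper":85,"x":190,"y":-200,"z":0,"wx":0,"wy":0,"wz":0},{"gripper":85,"x":190,"y":-200,"z":0,"wx":0,"wy":0,"wz":0},{"gripper":85,"x":190,"y":-200,"z":0,"wx":0,"wy":0,"wz":0},{"gripper":85,"x":190,"y":-200,"z":0,"wx":0,"wy":0,"wz":0},{"gripper":85,"x":190,"y":-200,"z":0,"wx":0,"wy":0,"wz":0},{"gripper":85,"x":190,"y":-570,"z":0,"wx":0,"wy":0,"wz":-0.35},{"gripper":85,"x":190,"y":-570,"z":0,"wx":0,"wy":0,"wz":-0.35},{"gripper":85,"x":190,"y":-570,"z":0,"wx":0,"wy":0,"wz":-0.35},{"gripper":85,"x":190,"y":-570,"z":0,"wx":0,"wy":0,"wz":-0.35},{"gripper":85,"x":190,"y":-570,"z":0,"wx":0,"wy":0,"wz":-0.35},{"gripper":85,"x":190,"y":-570,"z":0,"wx":0,"wy":0,"wz":-0.35},{"gripper":85,"x":190,"y":-570,"z":0,"wx":0,"wy":0,"wz":-0.35},{"gripper":85,"x":190,"y":-570,"z":0,"wx":0,"wy":0,"wz":-0.35},{"gripper":85,"x":150,"y":-860,"z":0,"wx":0,"wy":0,"wz":-0.35},{"gripper":85,"x":150,"y":-860,"z":0,"wx":0,"wy":0,"wz":-0.35},{"gripper":85,"x":150,"y":-860,"z":0,"wx":0,"wy":0,"wz":-0.35},{"gripper":85,"x":150,"y":-860,"z":0,"wx":0,"wy":0,"wz":-0.35},{"gripper":85,"x":150,"y":-860,"z":0,"wx":0,"wy":0,"wz":-0.35},{"gripper":85,"x":150,"y":-860,"z":0,"wx":0,"wy":0,"wz":-0.35}]' 30
```

```text
clock: 2.1
ee_pos: [0.4104, -0.2948, 0.2315]
tool_rot: [180.0, -0.0, 45.2]
force: [1.4, -0.5, -0.5]
finger_gap: 0.0852
```

```bash
python3 -m creep '[{"gripper":85,"x":2,"y":2,"z":-50,"wx":0,"wy":0,"wz":0},{"gripper":85,"x":2,"y":2,"z":-90,"wx":0,"wy":0,"wz":0},{"gripper":85,"x":2,"y":2,"z":-120,"wx":0,"wy":0,"wz":0},{"gripper":85,"x":2,"y":2,"z":-140,"wx":0,"wy":0,"wz":0},{"gripper":85,"x":2,"y":2,"z":-160,"wx":0,"wy":0,"wz":0},{"gripper":85,"x":2,"y":2,"z":-175,"wx":0,"wy":0,"wz":0},{"gripper":85,"x":2,"y":2,"z":-183,"wx":0,"wy":0,"wz":0},{"gripper":85,"x":2,"y":2,"z":-183,"wx":0,"wy":0,"wz":0}]' 30; python3 -m creep '[{"gripper":50,"x":0,"y":0,"z":0,"wx":0,"wy":0,"wz":0},{"gripper":50,"x":0,"y":0,"z":0,"wx":0,"wy":0,"wz":0},{"gripper":50,"x":0,"y":0,"z":0,"wx":0,"wy":0,"wz":0},{"gripper":50,"x":0,"y":0,"z":0,"wx":0,"wy":0,"wz":0},{"gripper":50,"x":0,"y":0,"z":0,"wx":0,"wy":0,"wz":0},{"gripper":50,"x":0,"y":0,"z":0,"wx":0,"wy":0,"wz":0}]' 30
```

```text
clock: 2.9
ee_pos: [0.4131, -0.2901, 0.0477]
tool_rot: [-179.9, 0.0, 45.2]
force: [-0.1, 1.3, -0.3]
finger_gap: 0.0848
clock: 3.5
ee_pos: [0.4136, -0.2918, 0.0496]
tool_rot: [179.9, 0.0, 45.2]
force: [-4.2, -2.9, 5.8]
finger_gap: 0.0618
```

```bash
python3 -m creep '[{"gripper":50,"x":0,"y":0,"z":0,"wx":0,"wy":0,"wz":0},{"gripper":50,"x":0,"y":0,"z":0,"wx":0,"wy":0,"wz":0},{"gripper":50,"x":0,"y":0,"z":0,"wx":0,"wy":0,"wz":0}]' 30;  python3 -m creep '[{"gripper":50,"x":0,"y":0,"z":10,"wx":0,"wy":0,"wz":0},{"gripper":50,"x":0,"y":0,"z":30,"wx":0,"wy":0,"wz":0},{"gripper":50,"x":0,"y":0,"z":60,"wx":0,"wy":0,"wz":0},{"gripper":50,"x":0,"y":0,"z":60,"wx":0,"wy":0,"wz":0},{"gripper":50,"x":0,"y":0,"z":60,"wx":0,"wy":0,"wz":0}]' 30
python3 -c "
from h import *
save('scene','grasp');t=cv2.imread('pics/grasp.png');cv2.imwrite('pics/grasp.png',cv2.resize(t[80:220,130:300],(680,560),interpolation=cv2.INTER_CUBIC))"
```

```text
clock: 3.8
ee_pos: [0.4136, -0.2918, 0.0496]
tool_rot: [179.9, 0.0, 45.2]
force: [-4.1, -3.5, 7.0]
finger_gap: 0.0618
clock: 4.3
ee_pos: [0.4141, -0.29, 0.1089]
tool_rot: [179.9, -0.1, 45.2]
force: [0.1, -0.5, -4.1]
finger_gap: 0.0613
```

View pics/grasp.png

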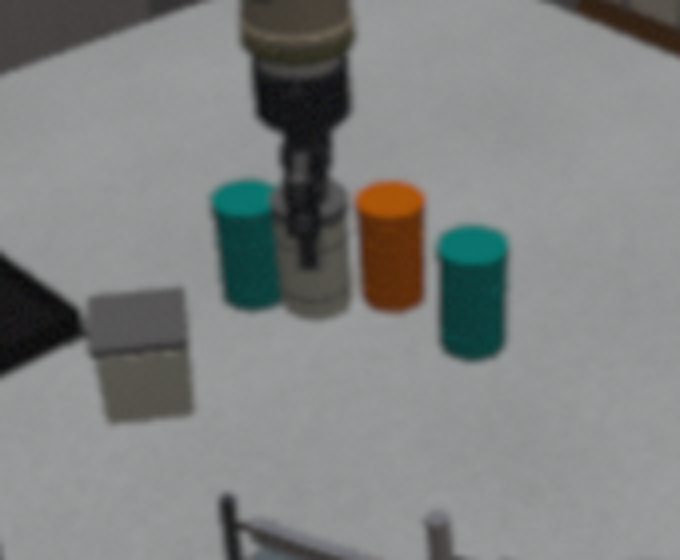

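The canister is held upright and off the counter (lift force about 4 N), and the neighbours are undisturbed. Next I carry it over the pan.

```bash
python3 -m creep '[{"gripper":50,"x":0,"y":0,"z":30,"wx":0,"wy":0,"wz":0},{"gripper":50,"x":0,"y":0,"z":70,"wx":0,"wy":0,"wz":0},{"gripper":50,"x":5,"y":15,"z":110,"wx":0,"wy":0,"wz":0},{"gripper":50,"x":15,"y":45,"z":135,"wx":0,"wy":0,"wz":0},{"gripper":50,"x":27,"y":85,"z":140,"wx":0,"wy":0,"wz":0},{"gripper":50,"x":40,"y":128,"z":140,"wx":0,"wy":0,"wz":0},{"gripper":50,"x":54,"y":172,"z":140,"wx":0,"wy":0,"wz":0},{"gripper":50,"x":68,"y":216,"z":140,"wx":0,"wy":0,"wz":0},{"gripper":50,"x":82,"y":260,"z":140,"wx":0,"wy":0,"wz":0},{"gripper":50,"x":96,"y":304,"z":140,"wx":0,"wy":0,"wz":0},{"gripper":50,"x":110,"y":348,"z":140,"wx":0,"wy":0,"wz":0},{"gripper":50,"x":123,"y":390,"z":140,"wx":0,"wy":0,"wz":0},{"gripper":50,"x":135,"y":428,"z":140,"wx":0,"wy":0,"wz":0},{"gripper":50,"x":145,"y":460,"z":140,"wx":0,"wy":0,"wz":0},{"gripper":50,"x":152,"y":482,"z":140,"wx":0,"wy":0,"wz":0},{"gripper":50,"x":156,"y":495,"z":140,"wx":0,"wy":0,"wz":0},{"gripper":50,"x":156,"y":495,"z":140,"wx":0,"wy":0,"wz":0},{"gripper":50,"x":156,"y":495,"z":130,"wx":0,"wy":0,"wz":0},{"gripper":50,"x":156,"y":495,"z":115,"wx":0,"wy":0,"wz":0},{"gripper":50,"x":156,"y":495,"z":105,"wx":0,"wy":0,"wz":0}]' 30
```

```text
clock: 6.35
ee_pos: [0.5689, 0.2031, 0.2113]
tool_rot: [-180.0, 0.1, 45.1]
force: [0.8, 0.1, -4.5]
finger_gap: 0.0611
```

```bash
python3 -c "
from h import *
for n in('scene','top'): save(n,'pl'+n)
s=cv2.imread('pics/plscene.png')[150:300,190:350];t=cv2.imread('pics/pltop.png')[100:210,130:300]
cv2.imwrite('pics/pl.png',np.hstack([cv2.resize(s,(420,394),interpolation=cv2.INTER_CUBIC),cv2.resize(t,(380,394),interpolation=cv2.INTER_CUBIC)]))
print(manip.observe()['ee_pos'])"
```

```text
[0.56842088 0.20352095 0.21098009]
```

View pics/pl.png

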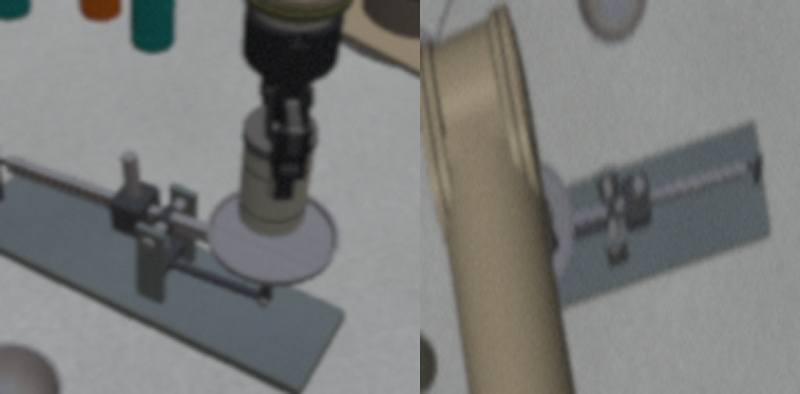

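Scene crop: the canister hangs upright just over the middle of the pan (pan ~(273,237), canister base ~(270,225)). The top view is blocked by the arm. Lowering gently.

```bash
python3 -m creep '[{"gripper":50,"x":2,"y":2,"z":-8,"wx":0,"wy":0,"wz":0},{"gripper":50,"x":2,"y":2,"z":-14,"wx":0,"wy":0,"wz":0},{"gripper":50,"x":2,"y":2,"z":-18,"wx":0,"wy":0,"wz":0},{"gripper":50,"x":2,"y":2,"z":-21,"wx":0,"wy":0,"wz":0},{"gripper":50,"x":2,"y":2,"z":-24,"wx":0,"wy":0,"wz":0},{"gripper":50,"x":2,"y":2,"z":-27,"wx":0,"wy":0,"wz":0},{"gripper":50,"x":2,"y":2,"z":-30,"wx":0,"wy":0,"wz":0},{"gripper":50,"x":2,"y":2,"z":-33,"wx":0,"wy":0,"wz":0},{"gripper":50,"x":2,"y":2,"z":-36,"wx":0,"wy":0,"wz":0},{"gripper":50,"x":2,"y":2,"z":-39,"wx":0,"wy":0,"wz":0},{"gripper":50,"x":2,"y":2,"z":-41,"wx":0,"wy":0,"wz":0},{"gripper":50,"x":2,"y":2,"z":-41,"wx":0,"wy":0,"wz":0},{"gripper":50,"x":2,"y":2,"z":-41,"wx":0,"wy":0,"wz":0}]' 30
```

```text
clock: 7.75
ee_pos: [0.5715, 0.2065, 0.1723]
tool_rot: [-180.0, 0.0, 45.2]
force: [-0.6, -0.3, -1.6]
finger_gap: 0.0611
```

```bash
python3 -m creep '[{"gripper":50,"x":0,"y":0,"z":-2,"wx":0,"wy":0,"wz":0},{"gripper":50,"x":0,"y":0,"z":-3,"wx":0,"wy":0,"wz":0},{"gripper":50,"x":0,"y":0,"z":-3,"wx":0,"wy":0,"wz":0},{"gripper":50,"x":0,"y":0,"z":-3,"wx":0,"wy":0,"wz":0}]' 30
python3 -m creep '[{"gripper":50,"x":0,"y":0,"z":-1,"wx":0,"wy":0,"wz":0},{"gripper":50,"x":0,"y":0,"z":-2,"wx":0,"wy":0,"wz":0},{"gripper":50,"x":0,"y":0,"z":-2,"wx":0,"wy":0,"wz":0},{"gripper":50,"x":0,"y":0,"z":-2,"wx":0,"wy":0,"wz":0}]' 30
```

```text
clock: 8.15
ee_pos: [0.5716, 0.2065, 0.1694]
tool_rot: [180.0, -0.0, 45.2]
force: [-0.4, -0.6, -2.7]
finger_gap: 0.0609
clock: 8.55
ee_pos: [0.5716, 0.2066, 0.1673]
tool_rot: [180.0, -0.0, 45.2]
force: [0.1, -0.8, -2.3]
finger_gap: 0.0609
```

```bash
python3 -m creep '[{"gripper":50,"x":0,"y":0,"z":-1,"wx":0,"wy":0,"wz":0},{"gripper":50,"x":0,"y":0,"z":-1.5,"wx":0,"wy":0,"wz":0},{"gripper":50,"x":0,"y":0,"z":-1.5,"wx":0,"wy":0,"wz":0},{"gripper":50,"x":0,"y":0,"z":-1.5,"wx":0,"wy":0,"wz":0}]' 30
```

```text
clock: 8.95
ee_pos: [0.5718, 0.2065, 0.1669]
tool_rot: [180.0, -0.0, 45.2]
force: [-2.5, -2.7, 6.2]
finger_gap: 0.0607
```

The pan is on its stop (force rose to +6 N). I back off 1 mm, open, and withdraw straight up.

```bash
python3 -m creep '[{"gripper":50,"x":0,"y":0,"z":1,"wx":0,"wy":0,"wz":0},{"gripper":64,"x":0,"y":0,"z":1,"wx":0,"wy":0,"wz":0},{"gripper":72,"x":0,"y":0,"z":1,"wx":0,"wy":0,"wz":0},{"gripper":85,"x":0,"y":0,"z":1,"wx":0,"wy":0,"wz":0},{"gripper":85,"x":0,"y":0,"z":1,"wx":0,"wy":0,"wz":0},{"gripper":85,"x":0,"y":0,"z":1,"wx":0,"wy":0,"wz":0},{"gripper":85,"x":0,"y":0,"z":20,"wx":0,"wy":0,"wz":0},{"gripper":85,"x":0,"y":0,"z":50,"wx":0,"wy":0,"wz":0},{"gripper":85,"x":0,"y":0,"z":90,"wx":0,"wy":0,"wz":0},{"gripper":85,"x":0,"y":0,"z":90,"wx":0,"wy":0,"wz":0}]' 30
python3 -c "
from h import *
save('scene','rel');s=cv2.imread('pics/rel.png')[150:300,170:350]
cv2.imwrite('pics/rel.png',cv2.resize(s,(720,600),interpolation=cv2.INTER_CUBIC))"
```

```text
clock: 9.95
ee_pos: [0.5738, 0.2072, 0.2616]
tool_rot: [179.8, -0.5, 45.2]
force: [0.1, -0.4, -0.2]
finger_gap: 0.085
```

View pics/rel.png

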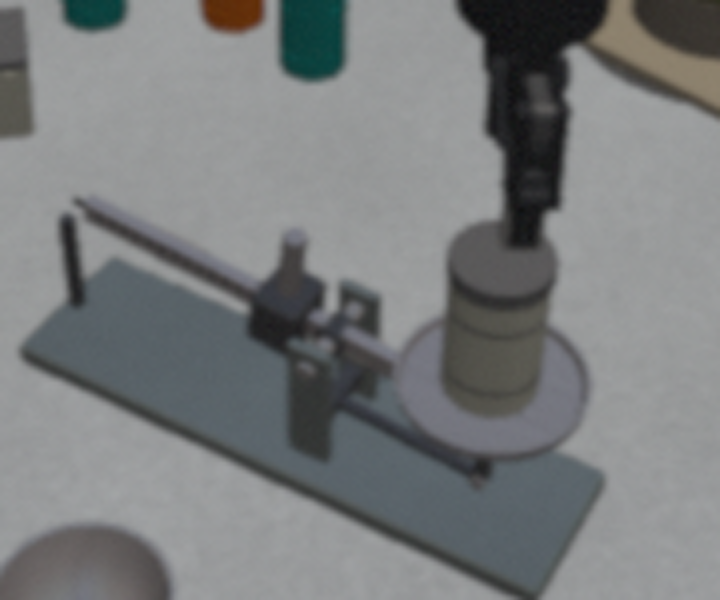

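The canister stands upright near the pan's middle, released, and the pan is down with the pointer above the post (crop: pointer (80,203), post top (68,217)). The knob top is at (295,237). I'll straddle the knob with the open jaws along the beam, never closing, so that I can nudge it either way.

```bash
python3 -c "
from h import *
print(manip.observe()['joints'].round(0))"
python3 -m creep '[{"gripper":50,"x":4,"y":-20,"z":10,"wx":0,"wy":0,"wz":0.15},{"gripper":50,"x":10,"y":-50,"z":10,"wx":0,"wy":0,"wz":0.3},{"gripper":50,"x":18,"y":-85,"z":10,"wx":0,"wy":0,"wz":0.45},{"gripper":50,"x":25,"y":-115,"z":10,"wx":0,"wy":0,"wz":0.6},{"gripper":50,"x":30,"y":-139,"z":10,"wx":0,"wy":0,"wz":0.75},{"gripper":50,"x":30,"y":-139,"z":10,"wx":0,"wy":0,"wz":0.9},{"gripper":50,"x":30,"y":-139,"z":10,"wx":0,"wy":0,"wz":1.02},{"gripper":50,"x":30,"y":-139,"z":10,"wx":0,"wy":0,"wz":1.02},{"gripper":50,"x":30,"y":-139,"z":10,"wx":0,"wy":0,"wz":1.02}]'
python3 - <<'E'
from h import *
print(manip.observe()['joints'].round(0))
save("scene","kn"); t=cv2.imread("pics/kn.png")[130:280,160:340]
cv2.imwrite("pics/kn.png",cv2.resize(t,(720,600),interpolation=cv2.INTER_CUBIC))
O=np.array([.596,.098]);o=np.array([.241,-.970])
for s,z in((.028,.1715),(.0305,.148)): print(proj("scene",[*(O+o*s),z]))
E
```

```text
[-42.  16.  22.  85.  -6.  79.  26.]
clock: 10.9
ee_pos: [0.6013, 0.0678, 0.2651]
tool_rot: [-179.9, -0.0, 103.5]
force: [0.1, 1.0, -0.1]
finger_gap: 0.0497
[-26.  16.  19.  85.  -5.  80.  97.]
[243.54367866 208.03276952]
[242.74253168 214.6497761 ]
```

View pics/kn.png

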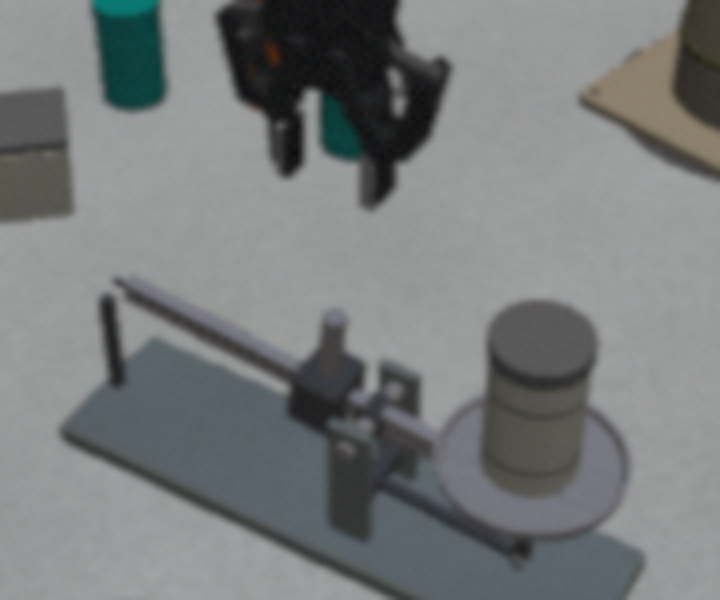

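The knob projection matches the prediction (predicted (243.5,208.0), seen (243.8,208.5)), and the jaws are aligned with the beam. Lowering around the knob.

```bash
python3 -m creep '[{"gripper":50,"x":2,"y":0,"z":-40,"wx":0,"wy":0,"wz":0},{"gripper":50,"x":2,"y":0,"z":-70,"wx":0,"wy":0,"wz":0},{"gripper":50,"x":2,"y":0,"z":-90,"wx":0,"wy":0,"wz":0},{"gripper":50,"x":2,"y":0,"z":-105,"wx":0,"wy":0,"wz":0},{"gripper":50,"x":2,"y":0,"z":-118,"wx":0,"wy":0,"wz":0},{"gripper":50,"x":2,"y":0,"z":-127,"wx":0,"wy":0,"wz":0},{"gripper":50,"x":2,"y":0,"z":-127,"wx":0,"wy":0,"wz":0}]'
python3 -m creep '[{"gripper":50,"x":1,"y":-5,"z":0,"wx":0,"wy":0,"wz":0},{"gripper":50,"x":2,"y":-9,"z":0,"wx":0,"wy":0,"wz":0},{"gripper":50,"x":3,"y":-12,"z":0,"wx":0,"wy":0,"wz":0},{"gripper":50,"x":3.5,"y":-14,"z":0,"wx":0,"wy":0,"wz":0},{"gripper":50,"x":4,"y":-16,"z":0,"wx":0,"wy":0,"wz":0},{"gripper":50,"x":4.5,"y":-18,"z":0,"wx":0,"wy":0,"wz":0},{"gripper":50,"x":5,"y":-20,"z":0,"wx":0,"wy":0,"wz":0},{"gripper":50,"x":5.5,"y":-22,"z":0,"wx":0,"wy":0,"wz":0}]'
python3 -c "
from h import *
save('scene','pu');s=cv2.imread('pics/pu.png')[130:280,160:340]
cv2.imwrite('pics/pu.png',cv2.resize(s,(720,600),interpolation=cv2.INTER_CUBIC))"
```

```text
clock: 11.65
ee_pos: [0.6032, 0.0677, 0.138]
tool_rot: [-179.9, -0.0, 103.6]
force: [-0.3, 0.1, 0.4]
finger_gap: 0.05
clock: 12.45
ee_pos: [0.6092, 0.046, 0.1389]
tool_rot: [180.0, -0.0, 103.7]
force: [1.9, 4.4, -0.6]
finger_gap: 0.0501
```

View pics/pu.png

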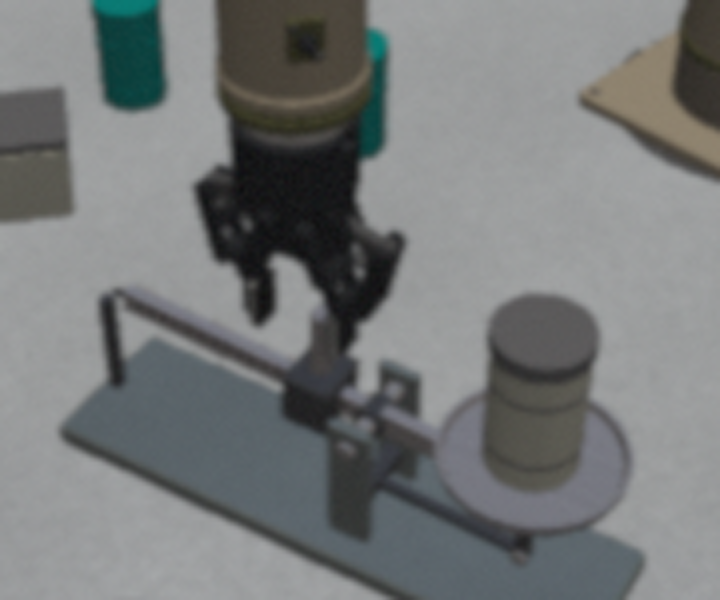

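The inner pad is against the knob with about 4.8 N, clear of the block and beam, and the counterpoise has begun to slide. Pushing on to poise ≈0.06, then back off.

```bash
python3 -m creep '[{"gripper":50,"x":1,"y":-4,"z":0,"wx":0,"wy":0,"wz":0},{"gripper":50,"x":2,"y":-8,"z":0,"wx":0,"wy":0,"wz":0},{"gripper":50,"x":3,"y":-12,"z":0,"wx":0,"wy":0,"wz":0},{"gripper":50,"x":4,"y":-16,"z":0,"wx":0,"wy":0,"wz":0},{"gripper":50,"x":5,"y":-20,"z":0,"wx":0,"wy":0,"wz":0},{"gripper":50,"x":6,"y":-24,"z":0,"wx":0,"wy":0,"wz":0},{"gripper":50,"x":7,"y":-28,"z":0,"wx":0,"wy":0,"wz":0}]'
python3 -m creep '[{"gripper":50,"x":1,"y":-4,"z":0,"wx":0,"wy":0,"wz":0},{"gripper":50,"x":2,"y":-8,"z":0,"wx":0,"wy":0,"wz":0},{"gripper":50,"x":3,"y":-12,"z":0,"wx":0,"wy":0,"wz":0},{"gripper":50,"x":4,"y":-16,"z":0,"wx":0,"wy":0,"wz":0},{"gripper":50,"x":5,"y":-20,"z":0,"wx":0,"wy":0,"wz":0},{"gripper":50,"x":6,"y":-24,"z":0,"wx":0,"wy":0,"wz":0},{"gripper":50,"x":7,"y":-28,"z":0,"wx":0,"wy":0,"wz":0}]'
python3 -m creep '[{"gripper":50,"x":-1,"y":4,"z":0,"wx":0,"wy":0,"wz":0},{"gripper":50,"x":-3,"y":12,"z":0,"wx":0,"wy":0,"wz":0},{"gripper":50,"x":-4,"y":16,"z":0,"wx":0,"wy":0,"wz":0},{"gripper":50,"x":-4,"y":16,"z":0,"wx":0,"wy":0,"wz":0},{"gripper":50,"x":-4,"y":16,"z":0,"wx":0,"wy":0,"wz":0},{"gripper":50,"x":-4,"y":16,"z":0,"wx":0,"wy":0,"wz":0},{"gripper":50,"x":-4,"y":16,"z":0,"wx":0,"wy":0,"wz":0},{"gripper":50,"x":-4,"y":16,"z":0,"wx":0,"wy":0,"wz":0},{"gripper":50,"x":-4,"y":16,"z":0,"wx":0,"wy":0,"wz":0},{"gripper":50,"x":-4,"y":16,"z":0,"wx":0,"wy":0,"wz":0},{"gripper":50,"x":-4,"y":16,"z":0,"wx":0,"wy":0,"wz":0},{"gripper":50,"x":-4,"y":16,"z":0,"wx":0,"wy":0,"wz":0},{"gripper":50,"x":-4,"y":16,"z":0,"wx":0,"wy":0,"wz":0},{"gripper":50,"x":-4,"y":16,"z":0,"wx":0,"wy":0,"wz":0},{"gripper":50,"x":-4,"y":16,"z":0,"wx":0,"wy":0,"wz":0}]'
python3 - <<'E'
from h import *
save('scene','b1');b=cv2.imread('pics/b1.png')
s=b[130:280,160:340]; cv2.imwrite('pics/b1c.png',cv2.resize(s,(720,600),interpolation=cv2.INTER_CUBIC))
# canister vertical shift vs released picture: template matching, sub-pixel by phase correlation
for f in ['scene0','b1']:
    g=cv2.imread(f'pics/{f}.png',0); print(f,[list(g[200:222,x]) for x in(194,200)])
O=np.array([.596,.098]);o=np.array([.241,-.970])
for th in(-.1,0,.1): print(th,[proj("scene",[*(O+o*s*np.cos(th)),.1+s*np.sin(th)]).round(1) for s in(.19,.206)],'lid',proj("scene",[.5695,.2055,.232+.11*-th]).round(1))
print('post',proj("scene",[*(O+o*.214),.1]))
E
```

```text
clock: 13.2
ee_pos: [0.6161, 0.0175, 0.1387]
tool_rot: [-180.0, -0.0, 103.7]
force: [1.5, 4.6, -3.1]
finger_gap: 0.05
clock: 13.9
ee_pos: [0.6231, -0.0107, 0.1388]
tool_rot: [-180.0, -0.0, 103.6]
force: [1.9, 5.3, -2.8]
finger_gap: 0.05
clock: 15.4
ee_pos: [0.6191, 0.0057, 0.1388]
tool_rot: [180.0, -0.0, 103.7]
force: [0.8, 0.6, 1.4]
finger_gap: 0.0496
scene0 [[np.uint8(145), np.uint8(145), np.uint8(146), np.uint8(144), np.uint8(145), np.uint8(144), np.uint8(146), np.uint8(146), np.uint8(141), np.uint8(129), np.uint8(115), np.uint8(104), np.uint8(78), np.uint8(62), np.uint8(63), np.uint8(81), np.uint8(106), np.uint8(113), np.uint8(100), np.uint8(93), np.uint8(92), np.uint8(91)], [np.uint8(146), np.uint8(146), np.uint8(146), np.uint8(146), np.uint8(144), np.uint8(144), np.uint8(145), np.uint8(146), np.uint8(146), np.uint8(142), np.uint8(137), np.uint8(127), np.uint8(115), np.uint8(103), np.uint8(82), np.uint8(61), np.uint8(60), np.uint8(66), np.uint8(80), np.uint8(90), np.uint8(92), np.uint8(92)]]
b1 [[np.uint8(134), np.uint8(123), np.uint8(112), np.uint8(90), np.uint8(66), np.uint8(58), np.uint8(69), np.uint8(103), np.uint8(134), np.uint8(151), np.uint8(154), np.uint8(155), np.uint8(155), np.uint8(153), np.uint8(155), np.uint8(152), np.uint8(147), np.uint8(128), np.uint8(107), np.uint8(100), np.uint8(98), np.uint8(99)], [np.uint8(154), np.uint8(154), np.uint8(149), np.uint8(135), np.uint8(125), np.uint8(112), np.uint8(90), np.uint8(66), np.uint8(59), np.uint8(69), np.uint8(102), np.uint8(131), np.uint8(147), np.uint8(148), np.uint8(135), np.uint8(112), np.uint8(101), np.uint8(98), np.uint8(99), np.uint8(99), np.uint8(99), np.uint8(97)]]
-0.1 [array([193.9, 211.9]), array([189.4, 210.3])] lid [297.  206.1]
0 [array([193. , 206.7]), array([188.4, 204.6])] lid [296.6 209.8]
0.1 [array([192.7, 201.6]), array([187.9, 199.1])] lid [296.2 213.4]
post [186.03106498 203.61676245]
```

View pics/b1c.png

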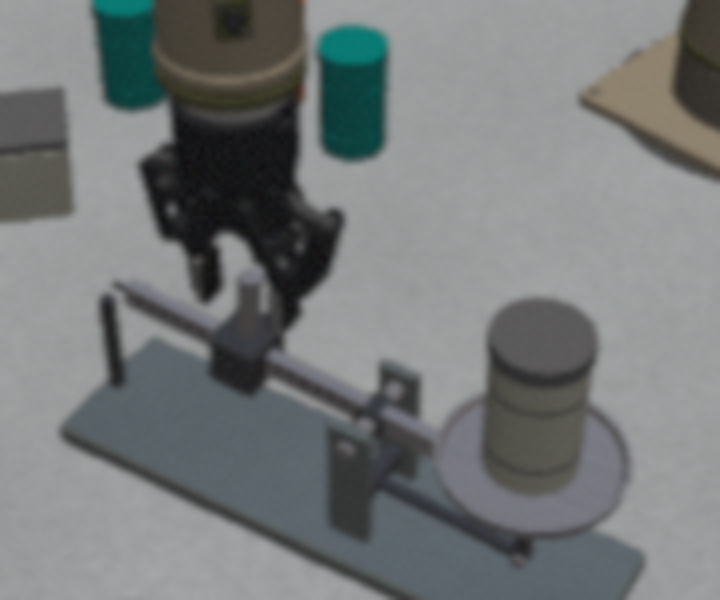

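Picture: the counterpoise has moved to crop (240,360), and the jaws stand clear of the knob. The pointer is a little lower than with the pan down, so the beam seems to have left its stop. Next I compare it numerically with the stop pictures.

```bash
cat >> h.py <<'E'
def prof(full=None,crop=None):
    g=crop if crop is not None else cv2.resize(full[130:280,160:340],(720,600),interpolation=cv2.INTER_CUBIC)
    g=cv2.GaussianBlur(g.astype(np.float32),(0,0),3); r=[]
    for x in(194,197,200,203):
        c=(x-160)*4; y=int(round((g[:,c][250:380]).argmin()))+250
        p=np.polyfit(np.arange(-6,7),g[y-6:y+7,c],2); r.append(130+(y-p[1]/2/p[0])/4)
    return np.array(r).round(2), g
E
python3 - <<'E'
from h import *
k=cv2.imread('pics/kn.png',0)
a,ga=prof(cv2.imread('pics/scene0.png',0));b,gb=prof(crop=k);c,gc=prof(cv2.imread('pics/b1.png',0))
print(a,b,c,'tilt',(-.1+.2*(c-a)/(b-a)).round(3))
w=lambda g:g[295:500,480:605].astype(np.float32)
print('canister shift px',np.array(cv2.phaseCorrelate(w(gb),w(gc)))[0]/4 if 0 else [v for v in cv2.phaseCorrelate(w(gb),w(gc))])
# lid bottom-dark-edge in canister column
O=np.array([.596,.098]);o=np.array([.241,-.970])
print([ (s,proj("scene",[*(O+o*s),.168]).round(1)) for s in(.08,.09,.1,.12)])
E
```

```text
[213.6  215.02 216.18 217.36] [204.15 205.67 207.18 208.8 ] [205.03 206.54 208.04 209.51] tilt [0.081 0.081 0.081 0.083]
canister shift px [(0.5884431049881655, -0.4835243236487514), 0.5926981964111329]
[(0.08, array([225.9, 201.8])), (0.09, array([222.6, 200.5])), (0.1, array([219.3, 199.1])), (0.12, array([212.8, 196.4]))]
```

Tilt ≈ +0.081 rad from the beam line, so it needs about 11.5 mm more outwards. On the previous push the beam lay on its lower stop, so I push the same way to a point 11.5 mm beyond the last end.

```bash
python3 -m creep '[{"gripper":50,"x":1,"y":-4,"z":0,"wx":0,"wy":0,"wz":0},{"gripper":50,"x":2,"y":-8,"z":0,"wx":0,"wy":0,"wz":0},{"gripper":50,"x":3,"y":-11,"z":0,"wx":0,"wy":0,"wz":0},{"gripper":50,"x":3.5,"y":-14,"z":0,"wx":0,"wy":0,"wz":0},{"gripper":50,"x":4,"y":-17,"z":0,"wx":0,"wy":0,"wz":0},{"gripper":50,"x":5,"y":-20,"z":0,"wx":0,"wy":0,"wz":0},{"gripper":50,"x":5.5,"y":-23,"z":0,"wx":0,"wy":0,"wz":0},{"gripper":50,"x":6.5,"y":-26,"z":0,"wx":0,"wy":0,"wz":0},{"gripper":50,"x":7,"y":-27.5,"z":0,"wx":0,"wy":0,"wz":0},{"gripper":50,"x":7,"y":-27.5,"z":0,"wx":0,"wy":0,"wz":0}]'
python3 -m creep '[{"gripper":50,"x":-1,"y":4,"z":0,"wx":0,"wy":0,"wz":0},{"gripper":50,"x":-3,"y":12,"z":0,"wx":0,"wy":0,"wz":0},{"gripper":50,"x":-4,"y":16,"z":0,"wx":0,"wy":0,"wz":0},{"gripper":50,"x":-4,"y":16,"z":0,"wx":0,"wy":0,"wz":0},{"gripper":50,"x":-4,"y":16,"z":0,"wx":0,"wy":0,"wz":0},{"gripper":50,"x":-4,"y":16,"z":0,"wx":0,"wy":0,"wz":0},{"gripper":50,"x":-4,"y":16,"z":0,"wx":0,"wy":0,"wz":0},{"gripper":50,"x":-4,"y":16,"z":0,"wx":0,"wy":0,"wz":0},{"gripper":50,"x":-4,"y":16,"z":0,"wx":0,"wy":0,"wz":0},{"gripper":50,"x":-4,"y":16,"z":0,"wx":0,"wy":0,"wz":0},{"gripper":50,"x":-4,"y":16,"z":0,"wx":0,"wy":0,"wz":0},{"gripper":50,"x":-4,"y":16,"z":0,"wx":0,"wy":0,"wz":0},{"gripper":50,"x":-4,"y":16,"z":0,"wx":0,"wy":0,"wz":0},{"gripper":50,"x":-4,"y":16,"z":0,"wx":0,"wy":0,"wz":0},{"gripper":50,"x":-4,"y":16,"z":0,"wx":0,"wy":0,"wz":0},{"gripper":50,"x":-4,"y":16,"z":0,"wx":0,"wy":0,"wz":0},{"gripper":50,"x":-4,"y":16,"z":0,"wx":0,"wy":0,"wz":0},{"gripper":50,"x":-4,"y":16,"z":0,"wx":0,"wy":0,"wz":0},{"gripper":50,"x":-4,"y":16,"z":0,"wx":0,"wy":0,"wz":0}]'
python3 - <<'E'
from h import *
im=save('scene','b2');k=cv2.imread('pics/kn.png',0)
a,ga=prof(cv2.imread('pics/scene0.png',0));b,gb=prof(crop=k);c,gc=prof(cv2.imread('pics/b2.png',0))
print(c,'tilt',(-.1+.2*(c-a)/(b-a)).round(3))
s=cv2.imread('pics/b2.png')[130:280,160:340]; cv2.imwrite('pics/b2c.png',cv2.resize(s,(720,600),interpolation=cv2.INTER_CUBIC))
E
```

```text
clock: 16.45
ee_pos: [0.6263, -0.0225, 0.139]
tool_rot: [180.0, 0.0, 103.6]
force: [-0.3, 0.3, -0.7]
finger_gap: 0.0498
clock: 18.35
ee_pos: [0.6221, -0.0059, 0.1389]
tool_rot: [180.0, -0.0, 103.6]
force: [0.0, -0.7, -0.3]
finger_gap: 0.0498
[209.66 211.01 212.65 213.96] tilt [-0.017 -0.014 -0.022 -0.021]
```

View pics/b2c.png

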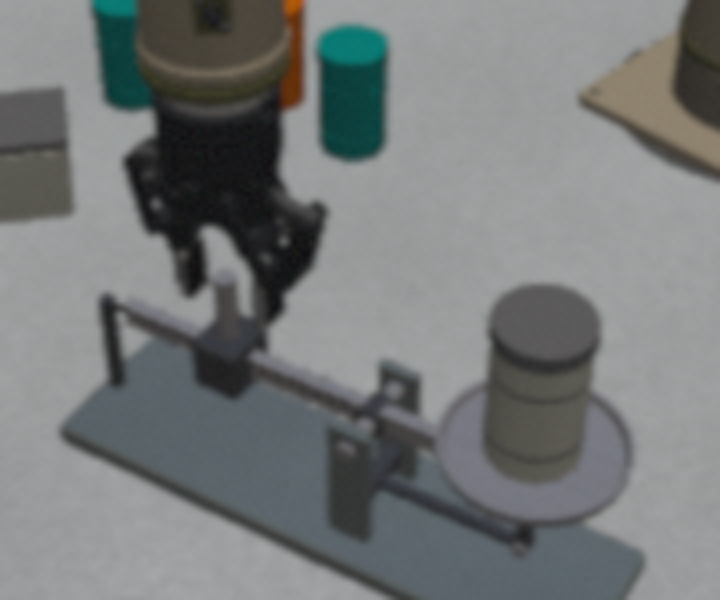

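Picture: the knob is free between the pads, the pointer is close to the post top, and the pan is up about half its travel. The beam line gives about −0.018 rad, so I cross-check with the canister's and the pan's rise.

```bash
cat > m.py <<'E'
from h import *
def up(f): return cv2.resize(cv2.imread(f,0)[130:280,160:340],(720,600),interpolation=cv2.INTER_CUBIC)
def match(T,g,box):
    x0,y0,x1,y1=box;t=T[y0:y1,x0:x1];r=cv2.matchTemplate(g[y0-40:y1+40,x0-12:x1+12],t,cv2.TM_CCOEFF_NORMED)
    _,v,_,(x,y)=cv2.minMaxLoc(r);p=np.polyfit(range(-3,4),r[y-3:y+4,x],2) if 3<=y<r.shape[0]-3 else (1,0,0);return round((y-40-p[1]/2/p[0])/4,2),round(v,3)
k=cv2.imread('pics/kn.png',0);e=up('pics/scene0.png')
def report(f):
    g=up(f)
    c=prof(crop=g)[0];a=prof(crop=e)[0];b=prof(crop=k)[0]
    print(f,'beam',(-.1+.2*(c-a)/(b-a)).mean().round(3),'canister px',match(k,g,(480,290,605,500)),'lid',match(k,g,(480,290,605,385)),'panrim px',match(k,g,(450,500,600,540)),'hook',match(k,g,(500,530,545,570)))
E
python3 - <<'E'
from m import *
O=np.array([.596,.098]);d=np.array([-.241,.970])
for z in(.232,.18,.128): print(z,[proj("scene",[*(O+d*.11),z+dz]).round(2)[1] for dz in(-.011,0,.011)])
report('pics/scene0.png');report('pics/b1.png');report('pics/b2.png')
E
```

```text
0.232 [np.float64(213.22), np.float64(209.61), np.float64(205.93)]
0.18 [np.float64(229.57), np.float64(226.21), np.float64(222.8)]
0.128 [np.float64(244.76), np.float64(241.64), np.float64(238.47)]
pics/scene0.png beam -0.1 canister px (10.0, 0.413) lid (10.0, 0.57) panrim px (np.float64(-7.09), 0.828) hook (np.float64(-5.88), 0.933)
pics/b1.png beam 0.082 canister px (np.float64(-0.54), 0.998) lid (np.float64(-0.55), 0.998) panrim px (np.float64(-0.47), 0.995) hook (np.float64(-0.45), 0.992)
pics/b2.png beam -0.018 canister px (np.float64(-3.96), 0.995) lid (np.float64(-4.07), 0.996) panrim px (np.float64(-3.47), 0.915) hook (np.float64(-3.31), 0.968)
```

Four measures agree: the beam line gives −0.018, the canister about −0.015, the hook −0.013. That's within ±0.025 but with a thin margin, so I nudge about 2 mm inward with the outer pad, lightly.

```bash
python3 -m creep '[{"gripper":50,"x":-1,"y":5,"z":0,"wx":0,"wy":0,"wz":0},{"gripper":50,"x":-2.5,"y":10,"z":0,"wx":0,"wy":0,"wz":0},{"gripper":50,"x":-3.5,"y":14,"z":0,"wx":0,"wy":0,"wz":0},{"gripper":50,"x":-4,"y":17,"z":0,"wx":0,"wy":0,"wz":0},{"gripper":50,"x":-5,"y":20,"z":0,"wx":0,"wy":0,"wz":0},{"gripper":50,"x":-5.5,"y":22,"z":0,"wx":0,"wy":0,"wz":0},{"gripper":50,"x":-6,"y":24,"z":0,"wx":0,"wy":0,"wz":0},{"gripper":50,"x":-6.3,"y":25.5,"z":0,"wx":0,"wy":0,"wz":0},{"gripper":50,"x":-6.6,"y":26.5,"z":0,"wx":0,"wy":0,"wz":0},{"gripper":50,"x":-6.6,"y":26.5,"z":0,"wx":0,"wy":0,"wz":0}]'
python3 -c "
from m import *
save('scene','n1');report('pics/n1.png')"
python3 -m creep '[{"gripper":50,"x":1,"y":-4,"z":0,"wx":0,"wy":0,"wz":0},{"gripper":50,"x":2,"y":-10,"z":0,"wx":0,"wy":0,"wz":0},{"gripper":50,"x":4,"y":-16,"z":0,"wx":0,"wy":0,"wz":0},{"gripper":50,"x":4,"y":-16,"z":0,"wx":0,"wy":0,"wz":0},{"gripper":50,"x":4,"y":-16,"z":0,"wx":0,"wy":0,"wz":0},{"gripper":50,"x":4,"y":-16,"z":0,"wx":0,"wy":0,"wz":0},{"gripper":50,"x":4,"y":-16,"z":0,"wx":0,"wy":0,"wz":0},{"gripper":50,"x":4,"y":-16,"z":0,"wx":0,"wy":0,"wz":0},{"gripper":50,"x":4,"y":-16,"z":0,"wx":0,"wy":0,"wz":0},{"gripper":50,"x":4,"y":-16,"z":0,"wx":0,"wy":0,"wz":0},{"gripper":50,"x":4,"y":-16,"z":0,"wx":0,"wy":0,"wz":0},{"gripper":50,"x":4,"y":-16,"z":0,"wx":0,"wy":0,"wz":0},{"gripper":50,"x":4,"y":-16,"z":0,"wx":0,"wy":0,"wz":0},{"gripper":50,"x":4,"y":-16,"z":0,"wx":0,"wy":0,"wz":0},{"gripper":50,"x":4,"y":-16,"z":0,"wx":0,"wy":0,"wz":0},{"gripper":50,"x":4,"y":-16,"z":0,"wx":0,"wy":0,"wz":0},{"gripper":50,"x":4,"y":-16,"z":0,"wx":0,"wy":0,"wz":0},{"gripper":50,"x":4,"y":-16,"z":0,"wx":0,"wy":0,"wz":0}]'
python3 -c "
from m import *
save('scene','b3');report('pics/b3.png')"
```

```text
clock: 19.4
ee_pos: [0.6154, 0.0209, 0.1388]
tool_rot: [180.0, -0.0, 103.7]
force: [0.1, -2.2, 2.2]
finger_gap: 0.0498
pics/n1.png beam -0.018 canister px (np.float64(-3.96), 0.995) lid (np.float64(-4.06), 0.997) panrim px (np.float64(-3.49), 0.913) hook (np.float64(-3.3), 0.969)
clock: 21.25
ee_pos: [0.6195, 0.0047, 0.1388]
tool_rot: [-180.0, -0.0, 103.6]
force: [0.2, -0.1, -0.8]
finger_gap: 0.0498
pics/b3.png beam 0.09 canister px (np.float64(-0.31), 0.998) lid (np.float64(-0.31), 0.999) panrim px (np.float64(-0.27), 0.995) hook (np.float64(-0.33), 0.993)
```

```bash
python3 -m creep '[{"gripper":50,"x":0,"y":0,"z":0,"wx":0,"wy":0,"wz":0},{"gripper":50,"x":0,"y":0,"z":0,"wx":0,"wy":0,"wz":0},{"gripper":50,"x":0,"y":0,"z":0,"wx":0,"wy":0,"wz":0},{"gripper":50,"x":0,"y":0,"z":0,"wx":0,"wy":0,"wz":0}]'
python3 - <<'E'
from m import *
save('scene','b4');report('pics/b4.png')
T=up('pics/b2.png')[355:392,198:250] # block lower front
for f in('b1','b2','n1','b3','b4'):
    g=up(f'pics/{f}.png');r=cv2.matchTemplate(g[310:430,150:360],T,cv2.TM_CCOEFF_NORMED);_,v,_,(x,y)=cv2.minMaxLoc(r)
    u,w=160+(150+x+26)/4,130+(310+y+18)/4
    print(f,round(u,2),round(w,2),round(v,3))
O=np.array([.596,.098]);o=np.array([.241,-.970])
p=[proj("scene",[*(O+o*s),.09])[0] for s in(.08,.12)];print('px per mm',(p[1]-p[0])/40)
a=up('pics/b2.png');b=up('pics/b4.png');cv2.imwrite('pics/cmp.png',np.hstack([a[220:430,100:480],b[220:430,100:480]]))
E
```

```text
clock: 21.7
ee_pos: [0.6194, 0.0047, 0.1388]
tool_rot: [-180.0, -0.0, 103.7]
force: [0.1, 0.4, -0.2]
finger_gap: 0.0498
pics/b4.png beam 0.09 canister px (np.float64(-0.32), 0.998) lid (np.float64(-0.31), 0.999) panrim px (np.float64(-0.27), 0.995) hook (np.float64(-0.33), 0.992)
b1 220.0 222.5 0.947
b2 216.0 223.25 1.0
n1 220.25 225.25 0.983
b3 220.0 222.25 0.948
b4 220.0 222.25 0.947
px per mm -0.31257053021143905
```

View pics/cmp.png

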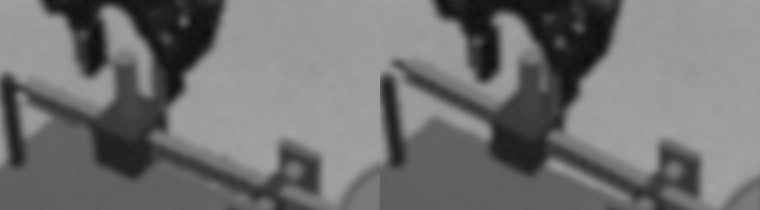

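The comparison shows the inward nudge shifted the counterpoise about 13 mm while the finger held the tilt, so the beam is now at +0.09, nearly the b1 state. The outward push was predictable: 12.2 mm of tool travel gave 12.8 mm of slide and −0.098 rad. I repeat it, ending 2 mm short of last time.

```bash
python3 -m creep '[{"gripper":50,"x":1,"y":-4,"z":0,"wx":0,"wy":0,"wz":0},{"gripper":50,"x":2,"y":-8,"z":0,"wx":0,"wy":0,"wz":0},{"gripper":50,"x":2.7,"y":-11,"z":0,"wx":0,"wy":0,"wz":0},{"gripper":50,"x":3.5,"y":-14,"z":0,"wx":0,"wy":0,"wz":0},{"gripper":50,"x":4.2,"y":-17,"z":0,"wx":0,"wy":0,"wz":0},{"gripper":50,"x":5,"y":-20,"z":0,"wx":0,"wy":0,"wz":0},{"gripper":50,"x":5.7,"y":-23,"z":0,"wx":0,"wy":0,"wz":0},{"gripper":50,"x":6.1,"y":-24.5,"z":0,"wx":0,"wy":0,"wz":0},{"gripper":50,"x":6.1,"y":-24.5,"z":0,"wx":0,"wy":0,"wz":0},{"gripper":50,"x":6.1,"y":-24.5,"z":0,"wx":0,"wy":0,"wz":0}]'
python3 -m creep '[{"gripper":50,"x":-1,"y":4,"z":0,"wx":0,"wy":0,"wz":0},{"gripper":50,"x":-2,"y":8,"z":0,"wx":0,"wy":0,"wz":0},{"gripper":50,"x":-3,"y":12,"z":0,"wx":0,"wy":0,"wz":0},{"gripper":50,"x":-3,"y":12,"z":0,"wx":0,"wy":0,"wz":0},{"gripper":50,"x":-3,"y":12,"z":0,"wx":0,"wy":0,"wz":0},{"gripper":50,"x":-3,"y":12,"z":0,"wx":0,"wy":0,"wz":0},{"gripper":50,"x":-3,"y":12,"z":0,"wx":0,"wy":0,"wz":0},{"gripper":50,"x":-3,"y":12,"z":0,"wx":0,"wy":0,"wz":0},{"gripper":50,"x":-3,"y":12,"z":0,"wx":0,"wy":0,"wz":0},{"gripper":50,"x":-3,"y":12,"z":0,"wx":0,"wy":0,"wz":0},{"gripper":50,"x":-3,"y":12,"z":0,"wx":0,"wy":0,"wz":0},{"gripper":50,"x":-3,"y":12,"z":0,"wx":0,"wy":0,"wz":0},{"gripper":50,"x":-3,"y":12,"z":0,"wx":0,"wy":0,"wz":0},{"gripper":50,"x":-3,"y":12,"z":0,"wx":0,"wy":0,"wz":0},{"gripper":50,"x":-3,"y":12,"z":0,"wx":0,"wy":0,"wz":0},{"gripper":50,"x":-3,"y":12,"z":0,"wx":0,"wy":0,"wz":0},{"gripper":50,"x":-3,"y":12,"z":0,"wx":0,"wy":0,"wz":0},{"gripper":50,"x":-3,"y":12,"z":0,"wx":0,"wy":0,"wz":0},{"gripper":50,"x":-3,"y":12,"z":0,"wx":0,"wy":0,"wz":0}]'
python3 -c "
from m import *
save('scene','b5');report('pics/b5.png')"
```

```text
clock: 22.75
ee_pos: [0.626, -0.0207, 0.1393]
tool_rot: [179.9, 0.1, 103.6]
force: [0.7, 0.5, -0.6]
finger_gap: 0.0503
clock: 24.65
ee_pos: [0.6226, -0.0078, 0.1389]
tool_rot: [180.0, -0.0, 103.6]
force: [0.4, 0.3, 0.2]
finger_gap: 0.0501
pics/b5.png beam -0.006 canister px (np.float64(-3.62), 0.995) lid (np.float64(-3.73), 0.996) panrim px (np.float64(-3.18), 0.924) hook (np.float64(-3.07), 0.98)
```

Level to within about −0.005 rad. The knob is centred between the pads, so I lift straight out and make a last check.

```bash
python3 -m creep '[{"gripper":50,"x":0,"y":0,"z":10,"wx":0,"wy":0,"wz":0},{"gripper":50,"x":0,"y":0,"z":30,"wx":0,"wy":0,"wz":0},{"gripper":50,"x":0,"y":0,"z":60,"wx":0,"wy":0,"wz":0},{"gripper":50,"x":0,"y":0,"z":100,"wx":0,"wy":0,"wz":0},{"gripper":50,"x":0,"y":0,"z":120,"wx":0,"wy":0,"wz":0},{"gripper":50,"x":0,"y":0,"z":120,"wx":0,"wy":0,"wz":0},{"gripper":50,"x":0,"y":0,"z":120,"wx":0,"wy":0,"wz":0},{"gripper":50,"x":0,"y":0,"z":120,"wx":0,"wy":0,"wz":0},{"gripper":50,"x":0,"y":0,"z":120,"wx":0,"wy":0,"wz":0},{"gripper":50,"x":0,"y":0,"z":120,"wx":0,"wy":0,"wz":0},{"gripper":50,"x":0,"y":0,"z":120,"wx":0,"wy":0,"wz":0},{"gripper":50,"x":0,"y":0,"z":120,"wx":0,"wy":0,"wz":0},{"gripper":50,"x":0,"y":0,"z":120,"wx":0,"wy":0,"wz":0},{"gripper":50,"x":0,"y":0,"z":120,"wx":0,"wy":0,"wz":0},{"gripper":50,"x":0,"y":0,"z":120,"wx":0,"wy":0,"wz":0},{"gripper":50,"x":0,"y":0,"z":120,"wx":0,"wy":0,"wz":0},{"gripper":50,"x":0,"y":0,"z":120,"wx":0,"wy":0,"wz":0},{"gripper":50,"x":0,"y":0,"z":120,"wx":0,"wy":0,"wz":0}]'
python3 -c "
from m import *
save('scene','b6');report('pics/b6.png')"
```

```text
clock: 26.5
ee_pos: [0.6226, -0.0078, 0.2589]
tool_rot: [180.0, -0.0, 103.7]
force: [0.2, -0.8, 0.1]
finger_gap: 0.0498
pics/b6.png beam -0.006 canister px (np.float64(-3.63), 0.995) lid (np.float64(-3.72), 0.996) panrim px (np.float64(-3.17), 0.923) hook (np.float64(-3.05), 0.981)
```

```bash
python3 -c "
from h import *
print(manip.close_job())"
```

```text
the job is handed in; nothing more can be done
None
```

The canister is in the pan, upright and released, and the beam rests level with the arm clear of the scale. I handed the job in at about 26.6 s of the 67 s allowed; no verdict was reported.

- **Placing:** I lowered the canister until the pan reached its stop. The force on the tool at that moment was about 6 N, well under the 25 N limit.
- **Balancing:** I pushed the counterpoise with the open jaws around its knob, never closing them. The measured force during pushes was at most about 6 N.
- **One nudge went wrong:** the beam first settled near −0.016 rad. A small inward correction then moved the counterpoise about 13 mm instead of 2 mm, so the beam went to about +0.09. I pushed it outwards again.
- **Last check, after lifting clear:** the beam line gave −0.006 rad, and the heights of the canister and the pan hook gave about −0.004 to −0.008. The limit is ±0.025. The reading was the same before and after the arm lifted away.
- **Not measured:** I did not re-measure the canister's offset from the pan's middle, which looked well inside 27 mm in the pictures. I also did not re-measure the tub and bottle at the end. The arm was never lowered near either of them.

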